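# Fill the sample tube to the red line

## Robot

A 6-joint arm with a two-finger parallel gripper is mounted at the origin on the work surface. World frame = base frame: x ahead of the robot, y to its left, z up, the work surface at z = 0. Lengths are in m, angles in rad, forces in N, time in s.
With the tool pointing down it reaches from about 0.35 to 0.975 m from the base axis. Payload 17.4 kg.
Tool frame: the origin (TCP) lies between the finger pads; the fingertips stand 8 mm ahead of it and the grasp point (between the pads) lies 11 mm behind it; z points along the fingers, y is the line along which they close (so a half turn about z gives the same grasp; the last joint's range is limited). The gripper opens to 85 mm and grips with 20 to 120 N. Pads are 22 mm wide; open, the fingers measure 114 mm over their backs; the gripper's body (76 mm by 85 mm) begins 54 mm behind the grasp point. The pads swing forward as they close: fully open they stand 13 mm farther back than shut.
Start: joints at [1.308, 0.116, 1.442, -0, 1.584, -0.038], TCP at [0.15, 0.658, 0.239] pointing down, gripper open.
Joint ranges: [-2.83, 2.83], [-0.83, 2.19], [0.07, 2.5], [-1.14, 4.28], [0.01, 3], [-2.97, 2.97]. Speed limits (rad/s): [1.89, 1.89, 2.22, 3.14, 3.14, 3.14].

## Interface

Orientations are given as a rotation vector (axis times angle).
In Python, from workcell import manip gives the robot as it stands.
- The arm moves only by the tool move_arm, never from a script. Its argument "plan" is one flat list of numbers, 5 for each row, row after row: the shift along the tool's x, y, z scaled (see below), then the turn about the tool's z scaled (see below), then the opening, from 0 (shut) to 1 (fully open). A call has 1 to 5 rows; each row shifts and turns the commanded pose from where the row before left it, along the tool's axes as they then stand; what a row does not reach is not made up. The controller multiplies each number of a shift by 150 mm and each number of a turn by pi rad. A row lasts 1/8 s, in which the tool goes at most 62.5 mm and 10.7 degrees, less where a joint would pass 70% of its speed; a pose out of reach is approached as far as the arm can. A call with a number of a shift or a turn outside -1 to 1 is refused whole. A call with a gripper value outside its range is refused whole. The fingers move at their own pace and stop on an object; "force" is the grip in N (left out, the last holds). Time passes only in rows, so rows that do not move let the fingers close. It gives the time, the measured TCP pose, the force, the opening and the grip force at its end, in the units of the state.
- manip.observe(): the state, without advancing time (a new reading comes with each control period).
- manip.capture(name): name is "side" or "top"; returns a dict with "pixels" (420x560x3 uint8, red, green, blue), "K" (3x3 intrinsics, pixels), "xyz" and "attitude" of the camera in the world. Camera axes: x right, y down, z forward; pixel columns grow to the right and rows downward; lengths in m; the calibration is good to about 2 mm. A picture is of the moment at which its call begins. There is no depth.
- manip.close_job(): hands the job in; it is judged then, once.
The state is a dict: "time_s": time; "joints": joint angles; "joint_velocities": joint speeds; "joint_torque": joint torques, N m; "tcp_pos": TCP position; "tcp_rot": TCP orientation; "ft_force": force on the tool from outside, world axes, zero at the start; "moment": the same for the moment, N m; "grip_width": opening from 0.0 (shut) to 1.0 (fully open); "grip_force": force on a finger pad.
Only numpy, scipy, OpenCV 4.12 (cv2) and the standard library are available. Lean on these libraries where they do the work, as an engineer would, in place of code of your own. Each camera call takes 0.05 s, during which the arm holds its last target. There are 200 camera calls.

## Task

Fill the clear sample tube to its red line with the white clay-sample pucks: put both in, one flat on top of the other, so that the top of the stack is level with the line. Leave the thicker red clay puck where it is; it is from another batch.

Things in the scene. Friction and masses are not known exactly. Their poses are not given: they have to be found in the camera images.
- tube: clear upright tube, fixed on a dark wooden foot 110 x 110 x 12 mm, open on top. Bore 62 mm, outside 70. Blue collar on top, flaring over 8 mm to 76 mm inside, 84 outside; rim 88 mm above table. Red line 72 mm above table, 60 above tube floor. Fingers do not fit in: hold a puck near its top, lower it into the mouth, let go; it slides down. Origin on the axis at table height, z up.
- white_a: One of two alike: a plain white ceramic clay-sample puck: a solid disc 50 mm in diameter and 30 mm thick, about 120 g. Lies flat, loose, on the table. Origin at the disc's centre, 15 mm above its underside; z is its axis (up).
- white_b: The other of two alike: a plain white ceramic clay-sample puck: a solid disc 50 mm in diameter and 30 mm thick, about 120 g. Lies flat, loose, on the table. Origin at the disc's centre, 15 mm above its underside; z is its axis (up).
- red_clay: The puck to leave alone: a solid disc of reddish terracotta, 50 mm in diameter and 40 mm thick, about 160 g, lying flat, loose, on the table. Origin at its centre, 20 mm above its underside, z up.
Not all that is in view belongs to the job. What is shaped like the white_b but turquoise is not meant. What is shaped like the white_a but turquoise is not meant.

How it is judged:
On the way, in this order (a step that is already met when the one before it is completed fails the run):
1. a white puck lies flat on the floor of the tube (((horizontal distance between white_a and tube below 0.012 m and z of white_a in the frame of tube between 0.021 and 0.033 m and angle between the z axis of white_a and the z axis of tube, either way round below 0.17 rad) or (horizontal distance between white_b and tube below 0.012 m and z of white_b in the frame of tube between 0.021 and 0.033 m and angle between the z axis of white_b and the z axis of tube, either way round below 0.17 rad))), for 0.2 s.
2. the other white puck lies flat on top of it (((horizontal distance between each of white_a, white_b and tube below 0.012 m and z of white_a in the frame of tube between 0.021 and 0.033 m and angle between the z axis of each of white_a, white_b and the z axis of tube, either way round below 0.17 rad and z of white_b in the frame of tube between 0.051 and 0.063 m) or (horizontal distance between each of white_b, white_a and tube below 0.012 m and z of white_b in the frame of tube between 0.021 and 0.033 m and angle between the z axis of each of white_b, white_a and the z axis of tube, either way round below 0.17 rad and z of white_a in the frame of tube between 0.051 and 0.063 m))), for 0.2 s.
At the end, for the whole second after the job is handed in: Both white pucks lie inside the tube and at rest, one on its floor and the other on top, within 12 mm of its axis, within 6 mm of their seated heights (so the top is at the red line) and within 10 degrees of level (((horizontal distance between each of white_a, white_b and tube below 0.012 m and z of white_a in the frame of tube between 0.021 and 0.033 m and angle between the z axis of each of white_a, white_b and the z axis of tube, either way round below 0.17 rad and z of white_b in the frame of tube between 0.051 and 0.063 m) or (horizontal distance between each of white_b, white_a and tube below 0.012 m and z of white_b in the frame of tube between 0.021 and 0.033 m and angle between the z axis of each of white_b, white_a and the z axis of tube, either way round below 0.17 rad and z of white_a in the frame of tube between 0.051 and 0.063 m)) and linear speed of each of white_a, white_b below 0.02 m/s); the robot touches nothing.
It fails at once if the red clay puck is moved more than 30 mm (distance of red_clay from where it was at the start of the episode above 0.03 m).
It also fails if it takes over 50 s, if anything falls off the work surface, if the arm or the gripper's body presses on something with over 40 N, if the wrist force passes 120 N, or if a joint passes its speed limit or range.

## Working session

There is one attempt and no reset: what is moved stays moved. The work goes in short steps, Python scripts to look and compute and a tool call to move; the robot and the scene stay as the last step left them, time stands still between calls to the robot, and variables do not carry over. Pictures are saved under pics/ and viewed, at most 10 in all, crops included, and the job is handed in when it is done.

Besides the shell and the picture viewer there is one more tool, called after "Emit:" as name(argument=value, ...), one argument or row to a line, values as JSON. move_arm: Moves the arm, as the interface text tells. Shifts and turns lie within -1 to 1; 1 stands for 150 mm of shift or pi rad of turn. Its arguments: {"type":"object","properties":{"plan":{"type":"array"},"force":{"type":"number"}},"required":["plan"]}

```bash
mkdir -p pics; cat > h.py <<'E'
import numpy as np, cv2
from scipy.spatial.transform import Rotation as R
from workcell import manip
def snap(cam,name):
    c=manip.capture(cam); cv2.imwrite(f'pics/{name}.png',c['pixels'][:,:,::-1]); return c
def rot(c):
    a=np.array(c['attitude'],float)
    return a if a.shape==(3,3) else R.from_rotvec(a).as_matrix()
def px2w(c,u,v,z):
    d=rot(c)@np.linalg.solve(c['K'],[u,v,1]); o=np.array(c['xyz']); return o+d*(z-o[2])/d[2]
E
python3 - <<'E'
from h import *
import pickle
cs={}
for n in('top','side'):
    c=cs[n]=snap(n,n+'0'); print(n,c['K'],c['xyz'],c['attitude'])
pickle.dump(cs,open('c0.pkl','wb'))
s=manip.observe();print(s['tcp_pos'],s['tcp_rot'],s['time_s'],s['grip_width'])
E
```

```text
top [[458.57777831   0.         283.90869365]
 [  0.         458.57777831 222.38302524]
 [  0.           0.           1.        ]] [ 0.46237245 -0.02247006  1.00833022] [-2.13789732  2.18718644 -0.06764888]
side [[443.32955274   0.         283.50405616]
 [  0.         443.32955274 212.57192732]
 [  0.           0.           1.        ]] [0.328625   0.55046109 0.8336273 ] [-0.61091272  2.79044188 -0.96648686]
[0.15040789 0.65784743 0.23862661] [-3.52303150e-01 -3.12157987e+00  1.68405721e-03] 0.1 1.0009203699968001
```

View pics/top0.png

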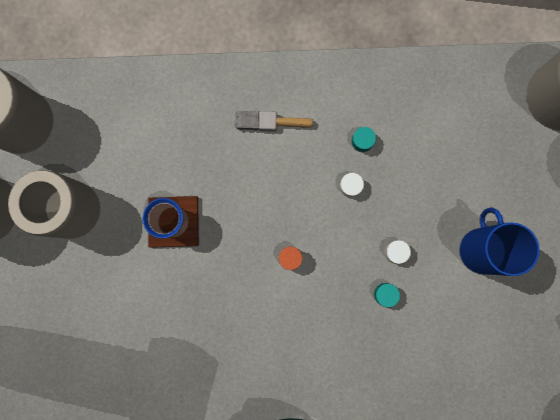

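View pics/side0.png

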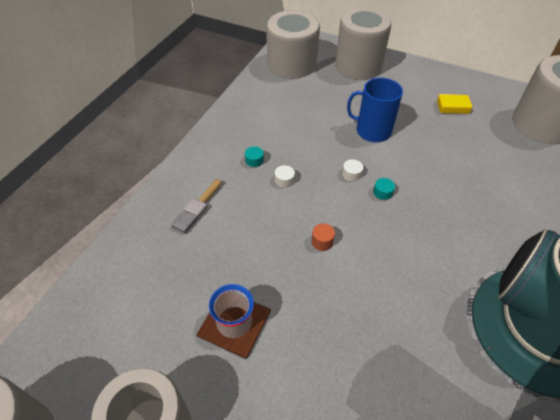

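The top view shows the tube collar near (163,218), whites near (352,184) and (398,252), red near (291,258), and turquoise decoys near (364,138) and (388,295). I'll refine these by segmentation.

```bash
cat >> h.py <<'E'
def blobs(c,kind):
    p=c['pixels'].astype(int); r,g,b=p[...,0],p[...,1],p[...,2]
    m={'white':(p.min(2)>165)&(p.max(2)-p.min(2)<35),'blue':(b>90)&(b-r>60)&(b-g>45),'red':(r-g>70)&(r>130)}[kind].astype(np.uint8)
    cn,_=cv2.findContours(m,cv2.RETR_EXTERNAL,cv2.CHAIN_APPROX_NONE)
    return [cv2.fitEllipse(k) for k in cn if len(k)>20]
E
python3 - <<'E'
from h import *
import pickle
cs=pickle.load(open('c0.pkl','rb'))
for n in cs:
  for k,z in(('white',.03),('blue',.088),('red',.04)):
    for e in blobs(cs[n],k): print(n,k,np.round(e[0],1),np.round(e[1],1),px2w(cs[n],*e[0],z).round(4))
t=cs['top']['pixels'][150:310,130:420][:,:,::-1]
cv2.imwrite('pics/crop0.png',cv2.resize(t,None,fx=2.7,fy=2.7,interpolation=cv2.INTER_CUBIC))
for q in((148,198),(198,196),(199,246),(149,248)): print(px2w(cs['top'],*q,.012))
E
```

```text
top white [398.1 251.5] [22.  22.6] [ 0.4829 -0.2374  0.03  ]
top white [351.6 183.6] [21.6 21.9] [ 0.6308 -0.1445  0.03  ]
top blue [482.2 222.9] [3.6 9.9] [ 0.5348 -0.3935  0.088 ]
top blue [510.1 245.6] [49.6 67.2] [ 0.4883 -0.4452  0.088 ]
top blue [162.3 217.7] [38.7 39.8] [0.5607 0.2485 0.088 ]
top red [290.  257.9] [21.7 22.1] [ 0.4743 -0.0086  0.04  ]
side white [152.9 381.9] [10.  21.3] [0.6312 0.4168 0.03  ]
side white [557.7 254.3] [ 5.6 20.7] [-0.0062 -0.1731  0.03  ]
side white [284.  172.1] [14.5 19.1] [ 0.6308 -0.1429  0.03  ]
side white [352.6 166.1] [14.  19.3] [ 0.4832 -0.2352  0.03  ]
side white [292.7  24.4] [21.3 43.6] [ 0.8915 -0.79    0.03  ]
side blue [230.8 303.6] [38.9 44.5] [0.561  0.2495 0.088 ]
side blue [373.6 106.9] [45.8 66.1] [ 0.4923 -0.4074  0.088 ]
side red [233.7 355.1] [46.8 59.4] [0.5222 0.3177 0.04  ]
side red [323.1 232.4] [17.3 21. ] [ 0.4742 -0.0056  0.04  ]
[0.61344144 0.30283858 0.012     ]
[0.61505093 0.19166731 0.012     ]
[0.50479633 0.18999685 0.012     ]
[0.5029072  0.30006914 0.012     ]
```

View pics/crop0.png

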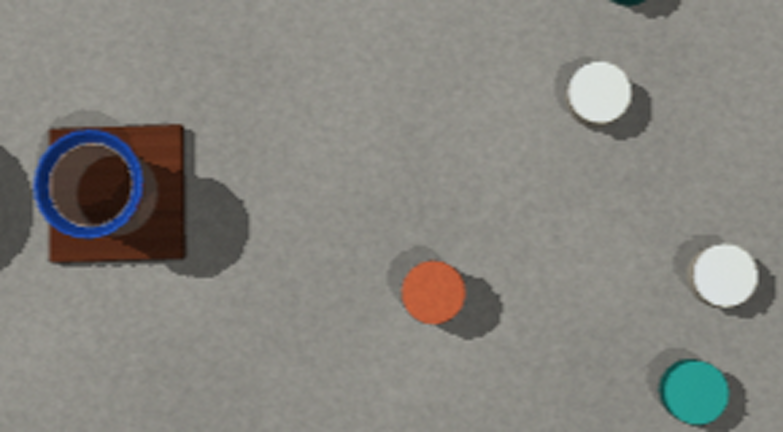

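Estimates: tube (0.560, 0.248), white A (0.631, −0.144), white B (0.483, −0.2365). In the crop, the open fingers have room around both pucks at the current yaw. I'll move to A.

Emit:
move_arm(
  plan=[-0.28,-0.29,0,0,1,-0.28,-0.29,0,0,1,-0.28,-0.29,0,0,1,-0.28,-0.29,0,0,1,-0.28,-0.29,0,0,1],
)

```text
time_s: 0.72
tcp_pos: [0.3072, 0.3974, 0.2391]
tcp_rot: [0.352, 3.122, -0.0]
ft_force: [0.4, 0.8, 0.2]
grip_width: 0.994
grip_force: 0.0
```

Emit:
move_arm(
  plan=[-0.28,-0.29,0,0,1,-0.28,-0.29,0,0,1,-0.28,-0.29,0,0,1,-0.28,-0.29,0,0,1,-0.28,-0.29,0,0,1],
)

```text
time_s: 1.35
tcp_pos: [0.4635, 0.1384, 0.2393]
tcp_rot: [0.352, 3.121, 0.0]
ft_force: [1.2, 0.5, -0.7]
grip_width: 0.999
grip_force: 0.0
```

Emit:
move_arm(
  plan=[-0.28,-0.29,0,0,1,-0.28,-0.29,0,0,1,-0.28,-0.29,0,0,1,-0.28,-0.29,0,0,1,0,0,0,0,1],
)

```text
time_s: 1.98
tcp_pos: [0.5888, -0.0698, 0.238]
tcp_rot: [-0.358, -3.119, 0.001]
ft_force: [-0.3, 0.5, -0.1]
grip_width: 1.0
grip_force: 0.0
```

```bash
cat >> h.py <<'E'
def go(x,y,z):
    s=manip.observe(); M=R.from_rotvec(s['tcp_rot']).as_matrix()
    print(s['time_s'],'tcp',np.round(s['tcp_pos'],4),'rot',np.round(s['tcp_rot'],3),'g',round(s['grip_width'],3),round(s['grip_force'],1),'F',np.round(s['ft_force'],1),'units',np.round(M.T@(np.array([x,y,z])-s['tcp_pos'])/.15,3))
E
python3 -c "
from h import *
go(.631,-.144,.024)"
```

```text
1.975 tcp [ 0.5888 -0.0698  0.238 ] rot [-3.580e-01 -3.119e+00  1.000e-03] g 1.0 0.0 F [-0.3  0.5 -0.1] units [-0.389 -0.417  1.426]
```

Emit:
move_arm(
  plan=[-0.2,-0.21,0.1,0,1,-0.19,-0.21,0.2,0,1,0,0,0.35,0,1,0,0,0.3,0,1,0,0,0,0,1],
)

```text
time_s: 2.6
tcp_pos: [0.6291, -0.1401, 0.0934]
tcp_rot: [-0.351, -3.116, -0.002]
ft_force: [-0.3, -0.6, -0.1]
grip_width: 1.001
grip_force: 0.0
```

```bash
python3 -c "
from h import *
go(.631,-.144,.024)
c=snap('side','s1')
t=c['pixels'][90:240,200:420][:,:,::-1]
cv2.imwrite('pics/s1c.png',cv2.resize(t,None,fx=3.5,fy=3.5,interpolation=cv2.INTER_CUBIC))
"
```

```text
2.6 tcp [ 0.6291 -0.1401  0.0934] rot [-3.510e-01 -3.116e+00 -2.000e-03] g 1.001 0.0 F [-0.3 -0.6 -0.1] units [-0.021 -0.023  0.462]
```

View pics/s1c.png

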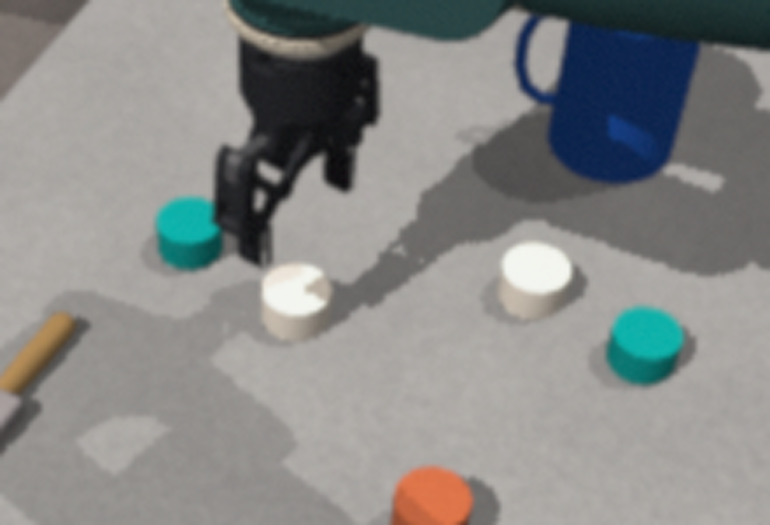

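The fingers at crop (255,240)/(340,170) straddle white A at (295,300) along y, and the line down is clear. I'll descend and grip.

Emit:
move_arm(
  plan=[-0.02,-0.02,0.2,0,1,0,0,0.2,0,1,0,0,0.06,0,1,0,0,0,0,1,0,0,0,0,0.3],
  force=40,
)

```text
time_s: 3.28
tcp_pos: [0.6341, -0.1449, 0.0299]
tcp_rot: [0.352, 3.119, -0.001]
ft_force: [0.3, -0.2, -0.2]
grip_width: 0.815
grip_force: 0.0
```

Emit:
move_arm(
  plan=[0,0,0,0,0.3,0,0,0,0,0.3,0,0,0,0,0.3,0,0,0,0,0.3,0,0,0,0,0.3],
)

```text
time_s: 3.9
tcp_pos: [0.6337, -0.1449, 0.0294]
tcp_rot: [0.352, 3.12, -0.0]
ft_force: [-3.7, 1.0, 9.1]
grip_width: 0.562
grip_force: 39.7
```

```bash
python3 -c "
from h import *
go(.560,.248,.15)
c=snap('side','s2')
t=c['pixels'][90:240,200:420][:,:,::-1]
cv2.imwrite('pics/s2c.png',cv2.resize(t,None,fx=3.5,fy=3.5,interpolation=cv2.INTER_CUBIC))
"
```

```text
3.9 tcp [ 0.6337 -0.1449  0.0294] rot [ 0.352  3.12  -0.   ] g 0.562 39.7 F [-3.7  1.   9.1] units [ 1.062  2.444 -0.805]
```

View pics/s2c.png

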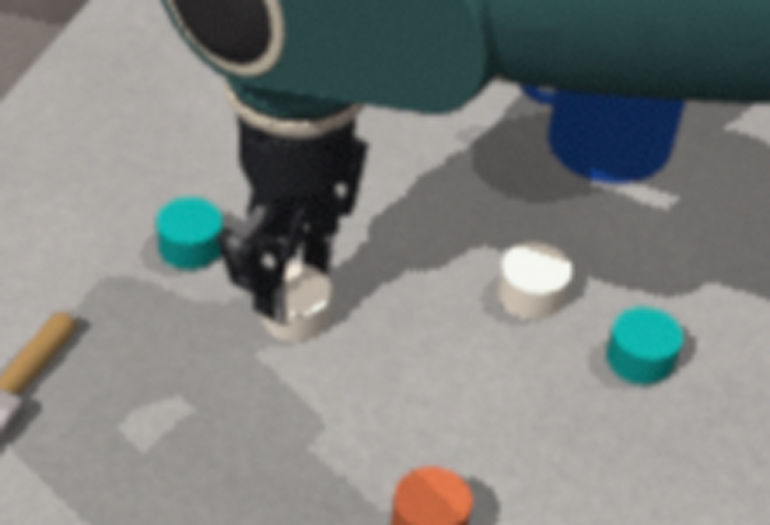

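Emit:
move_arm(
  plan=[0,0,0,0,0.3,0,0,-0.1,0,0.3,0,0,-0.2,0,0.3,0,0,-0.3,0,0.3,0,0,-0.3,0,0.3],
  force=60,
)

```text
time_s: 4.58
tcp_pos: [0.633, -0.1447, 0.1651]
tcp_rot: [0.352, 3.121, -0.0]
ft_force: [0.5, 0.3, -1.2]
grip_width: 0.545
grip_force: 61.7
```

```bash
python3 -c "
from h import *
go(.560,.248,.19)
c=snap('side','s3')
t=c['pixels'][60:240,180:420][:,:,::-1]
cv2.imwrite('pics/s3c.png',cv2.resize(t,None,fx=3.3,fy=3.3,interpolation=cv2.INTER_CUBIC))
"
```

```text
4.575 tcp [ 0.633  -0.1447  0.1651] rot [ 0.352  3.121 -0.   ] g 0.545 61.7 F [ 0.5  0.3 -1.2] units [ 1.058  2.444 -0.167]
```

View pics/s3c.png

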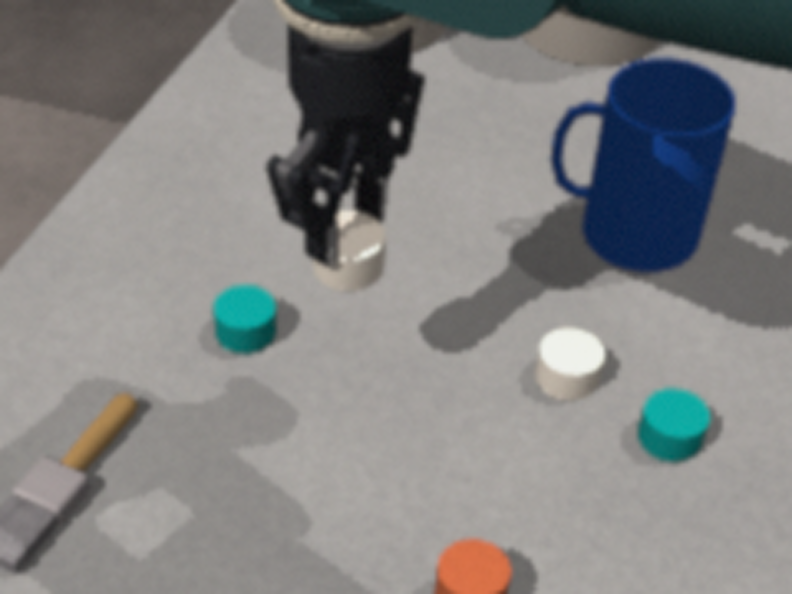

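White A is held level at crop (350,250). I'll carry it over the tube.

Emit:
move_arm(
  plan=[0.07,0.16,0,0,0.3,0.15,0.35,0,0,0.3,0.15,0.35,0,0,0.3,0.15,0.35,0,0,0.3,0.15,0.35,0,0,0.3],
)

```text
time_s: 5.25
tcp_pos: [0.586, 0.1081, 0.1625]
tcp_rot: [-0.352, -3.121, -0.0]
ft_force: [0.5, 0.1, -1.0]
grip_width: 0.544
grip_force: 61.8
```

Emit:
move_arm(
  plan=[0.15,0.35,0,0,0.3,0.15,0.35,0,0,0.3,0.08,0.19,0,0,0.3,0,0,0,0,0.3,0,0,0,0,0.3],
)

```text
time_s: 5.88
tcp_pos: [0.5611, 0.2485, 0.1625]
tcp_rot: [-0.352, -3.121, 0.001]
ft_force: [-0.4, 0.6, -1.5]
grip_width: 0.547
grip_force: 61.9
```

```bash
python3 -c "
from h import *
go(.562,.249,.11)"
```

```text
5.875 tcp [0.5611 0.2485 0.1625] rot [-3.520e-01 -3.121e+00  1.000e-03] g 0.547 61.9 F [-0.4  0.6 -1.5] units [-0.005  0.005  0.35 ]
```

Emit:
move_arm(
  plan=[0,0,0.1,0,0.3,0,0,0.13,0,0.3,0,0,0.1,0,0.3,0,0,0,0,0.3,0,0,0,0,0.3],
)

```text
time_s: 6.5
tcp_pos: [0.5618, 0.2486, 0.1136]
tcp_rot: [0.353, 3.121, 0.0]
ft_force: [1.0, 1.4, -1.3]
grip_width: 0.547
grip_force: 61.9
```

```bash
python3 -c "
from h import *
go(.562,.249,.1)
c=snap('side','s4'); d=snap('top','t4')
f=lambda c,y,x:cv2.resize(c['pixels'][y:y+110,x:x+110][:,:,::-1],None,fx=3.6,fy=3.6,interpolation=cv2.INTER_CUBIC)
cv2.imwrite('pics/s4c.png',np.hstack([f(c,250,180),f(d,160,110)]))
"
```

```text
6.5 tcp [0.5618 0.2486 0.1136] rot [0.353 3.121 0.   ] g 0.547 61.9 F [ 1.   1.4 -1.3] units [-0.001  0.003  0.091]
```

View pics/s4c.png

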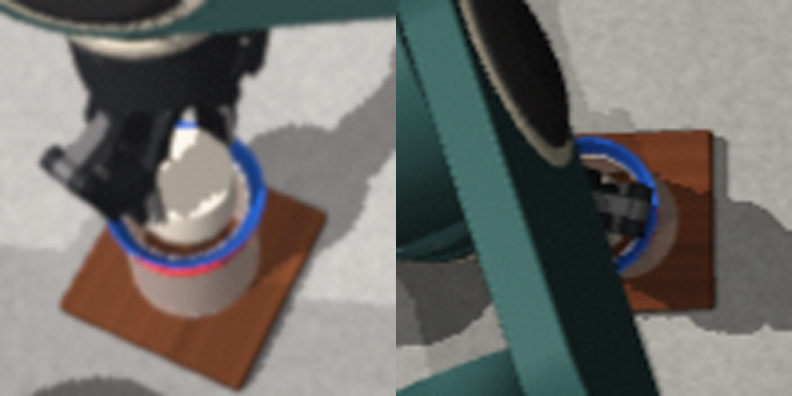

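The puck (left panel ~(195,190)) is centred in the collar and level. I'll lower a bit more.

Emit:
move_arm(
  plan=[0,0,0.05,0,0.3,0,0,0.045,0,0.3,0,0,0,0,0.3,0,0,0,0,0.3,0,0,0,0,0.3],
)

```text
time_s: 7.22
tcp_pos: [0.5616, 0.2487, 0.0993]
tcp_rot: [0.352, 3.121, 0.0]
ft_force: [-0.3, -0.3, -2.0]
grip_width: 0.546
grip_force: 61.9
```

Emit:
move_arm(
  plan=[0,0,0,0,0.8,0,0,0,0,0.8,0,0,0,0,0.8,0,0,0,0,0.8,0,0,0,0,0.8],
)

```text
time_s: 7.85
tcp_pos: [0.5616, 0.2486, 0.0991]
tcp_rot: [0.352, 3.122, 0.0]
ft_force: [0.9, -0.1, -0.2]
grip_width: 0.801
grip_force: 0.0
```

Emit:
move_arm(
  plan=[0,0,-0.1,0,0.9,0,0,-0.25,0,1,0,0,-0.2,0,1,-0.12,-0.37,0,0,1,-0.12,-0.37,0,0,1],
)

```text
time_s: 8.48
tcp_pos: [0.572, 0.1314, 0.1832]
tcp_rot: [0.35, 3.12, 0.001]
ft_force: [1.4, -0.3, 0.0]
grip_width: 0.997
grip_force: 0.0
```

```bash
python3 -c "
from h import *
go(.481,-.237,.17)
c=snap('side','s5'); d=snap('top','t5')
f=lambda c,y,x:cv2.resize(c['pixels'][y:y+110,x:x+110][:,:,::-1],None,fx=3.6,fy=3.6,interpolation=cv2.INTER_CUBIC)
cv2.imwrite('pics/s5c.png',np.hstack([f(c,250,180),f(d,160,110)]))
"
```

```text
8.475 tcp [0.572  0.1314 0.1832] rot [3.50e-01 3.12e+00 1.00e-03] g 0.997 0.0 F [ 1.4 -0.3  0. ] units [ 0.048 -2.53   0.087]
```

View pics/s5c.png

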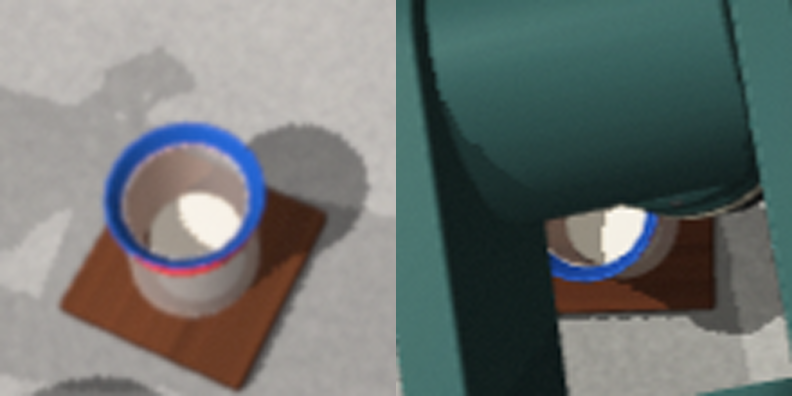

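White A is lying flat on the tube floor (left panel ~(205,230)). Next is B.

Emit:
move_arm(
  plan=[0.01,-0.38,0,0,1,0.01,-0.38,0,0,1,0.01,-0.38,0,0,1,0.01,-0.38,0,0,1,0.01,-0.38,0,0,1],
)

```text
time_s: 9.2
tcp_pos: [0.5006, -0.1452, 0.1829]
tcp_rot: [0.352, 3.12, -0.0]
ft_force: [1.7, 0.1, -1.1]
grip_width: 1.003
grip_force: 0.0
```

Emit:
move_arm(
  plan=[0.01,-0.38,0,0,1,0,0,0.2,0,1,0,0,0.2,0,1,0,0,0,0,1,0,0,0,0,1],
)

```text
time_s: 9.82
tcp_pos: [0.4875, -0.199, 0.1233]
tcp_rot: [0.352, 3.12, -0.001]
ft_force: [-1.0, -0.4, 0.3]
grip_width: 0.999
grip_force: 0.0
```

```bash
python3 -c "
from h import *
go(.483,-.2365,.027)
c=manip.capture('side')
for e in blobs(c,'white'): print(e[0],px2w(c,*e[0],.03))
"
```

```text
9.825 tcp [ 0.4875 -0.199   0.1233] rot [ 3.52e-01  3.12e+00 -1.00e-03] g 0.999 0.0 F [-1.  -0.4  0.3] units [-0.025 -0.25   0.642]
(5.046324729919434, 403.4407043457031) [0.83910587 0.55179736 0.03      ]
(135.0457000732422, 405.96710205078125) [0.63557084 0.46296478 0.03      ]
(8.581818580627441, 314.2993469238281) [0.95790045 0.42607344 0.03      ]
(237.18675231933594, 310.6783447265625) [0.56053668 0.23413032 0.03      ]
(473.65679931640625, 289.2197265625) [ 0.14549821 -0.00983053  0.03      ]
(488.5690612792969, 273.8762512207031) [ 0.12319634 -0.05971057  0.03      ]
(557.7650146484375, 255.36582946777344) [-0.00639603 -0.17031439  0.03      ]
(193.81011962890625, 206.07630920410156) [0.77584652 0.04416867 0.03      ]
(351.5838623046875, 165.79507446289062) [ 0.48587639 -0.23500998  0.03      ]
(479.859619140625, 7.121189117431641) [ 0.32346622 -1.19788392  0.03      ]
(308.6034240722656, 15.03193473815918) [ 0.8661063  -0.87235728  0.03      ]
```

Emit:
move_arm(
  plan=[-0.02,-0.25,0,0,1,0,0,0.15,0,1,0,0,0,0,1,0,0,0,0,1],
)

```text
time_s: 10.38
tcp_pos: [0.482, -0.2362, 0.1005]
tcp_rot: [0.351, 3.121, -0.001]
ft_force: [0.3, -0.4, 0.5]
grip_width: 0.998
grip_force: 0.0
```

```bash
python3 -c "
from h import *
go(.483,-.2365,.027)"
```

```text
10.375 tcp [ 0.482  -0.2362  0.1005] rot [ 3.510e-01  3.121e+00 -1.000e-03] g 0.998 0.0 F [ 0.3 -0.4  0.5] units [-0.006 -0.001  0.49 ]
```

Emit:
move_arm(
  plan=[0,0,0.2,0,1,0,0,0.2,0,1,0,0,0.07,0,1,0,0,0,0,1,0,0,0,0,0.3],
  force=40,
)

```text
time_s: 11.0
tcp_pos: [0.4822, -0.2365, 0.0301]
tcp_rot: [0.352, 3.12, -0.001]
ft_force: [-0.2, -0.7, 0.7]
grip_width: 0.818
grip_force: 0.0
```

Emit:
move_arm(
  plan=[0,0,0,0,0.3,0,0,0,0,0.3,0,0,0,0,0.3,0,0,0,0,0.3,0,0,0,0,0.3],
  force=60,
)

```text
time_s: 11.62
tcp_pos: [0.482, -0.2365, 0.0302]
tcp_rot: [0.352, 3.12, -0.001]
ft_force: [-4.4, 3.0, 13.2]
grip_width: 0.546
grip_force: 59.4
```

Emit:
move_arm(
  plan=[0,0,-0.1,0,0.3,0,0,-0.2,0,0.3,0,0,-0.3,0,0.3,0,0,-0.3,0,0.3,0,0,0,0,0.3],
)

```text
time_s: 12.25
tcp_pos: [0.4827, -0.2369, 0.1683]
tcp_rot: [0.352, 3.116, -0.004]
ft_force: [-0.1, 0.4, -2.3]
grip_width: 0.548
grip_force: 61.9
```

```bash
python3 -c "
from h import *
go(.561,.2485,.165)"
```

```text
12.25 tcp [ 0.4827 -0.2369  0.1683] rot [ 0.352  3.116 -0.004] g 0.548 61.9 F [-0.1  0.4 -2.3] units [0.212 3.271 0.015]
```

Emit:
move_arm(
  plan=[0.02,0.17,0,0,0.3,0.02,0.36,0,0,0.3,0.02,0.36,0,0,0.3,0.02,0.36,0,0,0.3,0.02,0.36,0,0,0.3],
)

```text
time_s: 12.88
tcp_pos: [0.5204, 0.0042, 0.1631]
tcp_rot: [-0.352, -3.121, 0.0]
ft_force: [1.6, 0.1, -1.1]
grip_width: 0.544
grip_force: 62.0
```

Emit:
move_arm(
  plan=[0.02,0.36,0,0,0.3,0.03,0.36,0,0,0.3,0.03,0.36,0,0,0.3,0.02,0.36,0,0,0.3,0.01,0.22,0,0,0.3],
)

```text
time_s: 13.5
tcp_pos: [0.5597, 0.2512, 0.1627]
tcp_rot: [-0.35, -3.121, 0.001]
ft_force: [0.2, -0.3, -1.5]
grip_width: 0.545
grip_force: 62.0
```

Emit:
move_arm(
  plan=[0,0,0,0,0.3,0,0,0,0,0.3,0,0,0,0,0.3],
)

```text
time_s: 13.88
tcp_pos: [0.56, 0.2481, 0.1635]
tcp_rot: [-0.354, -3.122, 0.0]
ft_force: [-0.1, 0.2, -2.1]
grip_width: 0.54
grip_force: 62.0
```

```bash
python3 -c "
from h import *
go(.561,.2485,.114)"
```

```text
13.875 tcp [0.56   0.2481 0.1635] rot [-0.354 -3.122  0.   ] g 0.54 62.0 F [-0.1  0.2 -2.1] units [-0.006  0.004  0.33 ]
```

Emit:
move_arm(
  plan=[0,0,0.1,0,0.3,0,0,0.12,0,0.3,0,0,0.1,0,0.3,0,0,0,0,0.3,0,0,0,0,0.3],
)

```text
time_s: 14.5
tcp_pos: [0.5602, 0.249, 0.1158]
tcp_rot: [0.352, 3.122, 0.0]
ft_force: [0.8, -0.8, -1.5]
grip_width: 0.544
grip_force: 62.1
```

```bash
python3 -c "
from h import *
go(.561,.2485,.1)
c=snap('side','s6')
f=lambda c,y,x:cv2.resize(c['pixels'][y:y+110,x:x+110][:,:,::-1],None,fx=4,fy=4,interpolation=cv2.INTER_CUBIC)
cv2.imwrite('pics/s6c.png',f(c,250,180))
"
```

```text
14.5 tcp [0.5602 0.249  0.1158] rot [0.352 3.122 0.   ] g 0.544 62.1 F [ 0.8 -0.8 -1.5] units [-0.006 -0.002  0.105]
```

View pics/s6c.png

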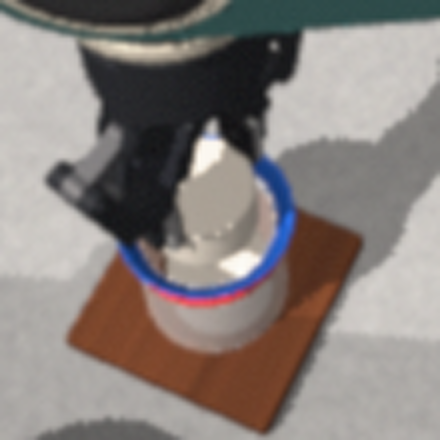

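Puck B is level and centred at crop (215,200), just above A, which is visible at (215,265). I'll lower and release.

Emit:
move_arm(
  plan=[0,0,0.055,0,0.3,0,0,0.05,0,0.3,0,0,0,0,0.3,0,0,0,0,0.3,0,0,0,0,0.3],
)

```text
time_s: 15.18
tcp_pos: [0.5602, 0.249, 0.1001]
tcp_rot: [0.352, 3.121, 0.0]
ft_force: [0.2, 0.0, -1.5]
grip_width: 0.542
grip_force: 62.1
```

Emit:
move_arm(
  plan=[0,0,0,0,0.8,0,0,0,0,0.8,0,0,0,0,0.8,0,0,0,0,0.8,0,0,0,0,0.8],
)

```text
time_s: 15.8
tcp_pos: [0.5601, 0.2489, 0.0998]
tcp_rot: [-0.352, -3.122, 0.0]
ft_force: [-0.3, -0.6, -0.2]
grip_width: 0.798
grip_force: 0.0
```

Emit:
move_arm(
  plan=[0,0,-0.1,0,0.9,0,0,-0.25,0,1,0,0,-0.2,0,1,-0.12,-0.37,0,0,1,-0.12,-0.37,0,0,1],
)

```text
time_s: 16.42
tcp_pos: [0.5705, 0.1318, 0.184]
tcp_rot: [0.35, 3.12, 0.001]
ft_force: [1.0, -0.2, -0.8]
grip_width: 0.999
grip_force: 0.0
```

Emit:
move_arm(
  plan=[0,-0.3,0,0,1,0,0,0,0,1,0,0,0,0,1,0,0,0,0,1],
)

```text
time_s: 16.92
tcp_pos: [0.5606, 0.0898, 0.1826]
tcp_rot: [0.351, 3.122, 0.0]
ft_force: [0.1, 0.2, 0.6]
grip_width: 1.003
grip_force: 0.0
```

```bash
python3 -c "
from h import *
c=snap('side','s7')
f=lambda c,y,x:cv2.resize(c['pixels'][y:y+110,x:x+110][:,:,::-1],None,fx=4,fy=4,interpolation=cv2.INTER_CUBIC)
cv2.imwrite('pics/s7c.png',f(c,250,180))
"
```

```text
(no output)
```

View pics/s7c.png

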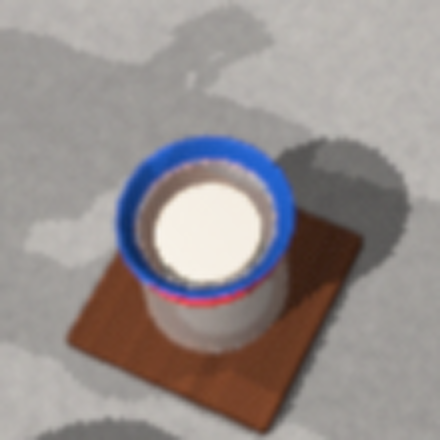

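The top puck sits level and centred at crop (208,233), near the red line, and the arm is clear of the tube.

```bash
python3 -c "
from h import *
print(manip.close_job())"
```

```text
the job is handed in; nothing more can be done
None
```

I handed in the job at about 17 s: both white pucks are stacked in the tube, and the last picture shows the top one level, centred and near the red line. The red puck was never touched; no verdict came back.

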